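Pack the closed paint containers into the caddy

TASK

Pack up the painting kit: put the four closed containers (squat jar, bottle, square tin and oblong tin) into the wooden caddy, each standing upright and fully down in the pocket that has its shape and size: the squat jar in the wide round pocket, the bottle in the small round one, the square tin in the square one and the oblong tin in the oblong one. The jar and the tin that stand open and empty are to be washed later: leave them where they are.

Things in the scene. Friction and masses are not known exactly. Their poses are not given: they have to be found in the camera images.
- squat_jar: closed squat white plastic paint jar, round, 64 mm diameter, 50 mm high including its 62 mm wide black screw lid (the top 12 mm). Origin at the centre of its underside, z up.
- bottle: closed amber glass bottle of painting medium: round body 40 mm diameter up to 64 mm height, then a shoulder and a narrow neck with a 26 mm wide black cap; 100 mm high in all. Origin at the centre of its underside, z up.
- square_tin: closed square aluminium tin, 42 x 42 mm, straight sides 62 mm high, with a black screw cap 30 mm wide and 10 mm high in the middle of its top. Origin at the centre of its underside, z up. x and y along its sides.
- oblong_tin: closed low oblong metal tin, 70 mm long (its x) by 32 mm wide (its y), 40 mm high including its lid (the top 12 mm, 1 mm proud of the sides). Origin at the centre of its underside, z up.
- open_jar: open, empty white plastic jar without a lid, 64 mm diameter, 46 mm high: the look-alike of the squat jar. To be left where it stands. Origin at the centre of its underside, z up.
- open_tin: open, empty square aluminium tin without a top, 42 x 42 mm, 62 mm high: the look-alike of the square tin. To be left where it stands. Origin at the centre of its underside, z up.
- pocket_wide: insert with the wide round pocket, 84 mm diameter. Plywood insert 104 x 104 x 20 mm, grey-floored pocket in its middle, 12 mm deep. Origin at the centre of its underside, 8 mm above the table, z up; pocket floor at z = 8 mm, top at 20 mm. The four inserts lie 2 by 2, in any order, in one fixed low dark-wood caddy, 232 x 232 mm, rim level with their tops.
- pocket_round: insert with the small round pocket, 60 mm diameter. Plywood insert 104 x 104 x 20 mm, grey-floored pocket in its middle, 12 mm deep. Origin at the centre of its underside, 8 mm above the table, z up; pocket floor at z = 8 mm, top at 20 mm. The four inserts lie 2 by 2, in any order, in one fixed low dark-wood caddy, 232 x 232 mm, rim level with their tops.
- pocket_square: insert with the square pocket, 60 x 60 mm, sides along its x and y. Plywood insert 104 x 104 x 20 mm, grey-floored pocket in its middle, 12 mm deep. Origin at the centre of its underside, 8 mm above the table, z up; pocket floor at z = 8 mm, top at 20 mm. The four inserts lie 2 by 2, in any order, in one fixed low dark-wood caddy, 232 x 232 mm, rim level with their tops.
- pocket_oblong: insert with the oblong pocket, 90 mm along its x by 50 mm along its y. Plywood insert 104 x 104 x 20 mm, grey-floored pocket in its middle, 12 mm deep. Origin at the centre of its underside, 8 mm above the table, z up; pocket floor at z = 8 mm, top at 20 mm. The four inserts lie 2 by 2, in any order, in one fixed low dark-wood caddy, 232 x 232 mm, rim level with their tops.

How it is judged (in metres and radians):
At the end, for the whole second after the job is handed in: The four closed containers rest upright (0.1 rad), released, on the floor of their own pockets (within 3 mm), within 13 mm of the pocket centre (16 mm for the two tins); the open jar and open tin stand upright within 25 mm of their start (horizontal distance between squat_jar and pocket_wide below 0.013 m and z of squat_jar in the frame of pocket_wide below 0.011 m and angle between each of squat_jar, bottle, square_tin, oblong_tin, open_jar, open_tin's own z axis and vertical below 0.1 rad and linear speed of each of squat_jar, bottle, square_tin, oblong_tin below 0.02 m/s and horizontal distance between bottle and pocket_round below 0.013 m and z of bottle in the frame of pocket_round below 0.011 m and horizontal distance between square_tin and pocket_square below 0.016 m and z of square_tin in the frame of pocket_square below 0.011 m and horizontal distance between oblong_tin and pocket_oblong below 0.016 m and z of oblong_tin in the frame of pocket_oblong below 0.011 m and distance of each of open_jar, open_tin from where it was at the start of the episode below 0.025 m); the robot touches nothing.
It fails at once if the open jar or the open tin is moved from its place (by more than 30 mm) (distance of any of open_jar, open_tin from where it was at the start of the episode above 0.03 m).
It also fails if it takes over 112 s, if anything falls off the work surface, if the arm or the gripper's body presses on something with over 40 N, if the wrist force passes 120 N, or if a joint passes its speed limit or range.

ROBOT

A 6-joint arm with a two-finger parallel gripper is mounted at the origin on the work surface. World frame = base frame: x ahead of the robot, y to its left, z up, the work surface at z = 0. Lengths are in mm, angles in rad, forces in N, time in s.
With the tool pointing down it reaches from about 425 to 950 mm from the base axis. Payload 14.7 kg.
Tool frame: the origin (TCP) lies at the very end of the fingers, on their centre line; the grasp point (between the pads) lies 19 mm behind it; z points along the fingers, y is the line along which they close (so a half turn about z gives the same grasp; the last joint's range is limited). The gripper opens to 85 mm and grips with 20 to 120 N. Pads are 22 mm wide; open, the fingers measure 114 mm over their backs; the gripper's body (76 mm by 85 mm) begins 54 mm behind the grasp point. The pads swing forward as they close: fully open they stand 13 mm farther back than shut.
Start: joints at [1.183, 0.48, 1.596, -0, 1.065, -0.047], TCP at [217.233, 612.619, 231.297] pointing down, gripper open.
Joint ranges: [-2.75, 2.75], [-0.82, 2.05], [0.23, 2.67], [-1.56, 4.7], [0.09, 2.69], [-2.92, 2.92]. Speed limits (rad/s): [1.89, 1.89, 2.39, 3.01, 3.01, 3.01].

INTERFACE

Orientations are given as a rotation vector (axis times angle).
In Python, from station import status, get_image, camera_model, sign_off gives the robot as it stands.
- The arm moves only by the shell command python3 -m crank 'ROWS' [OPENING] [FORCE]. ROWS is a JSON object whose one key "targets" holds a list of rows, each a list of 2 entries, a list of its own where there are three numbers: the shift along the tool's x, y, z in mm, then the turn, a rotation vector about the tool's x, y, z in rad. A call has exactly 8 rows; each row shifts and turns the commanded pose from where the row before left it, along the tool's axes as they then stand; what a row does not reach is not made up. A row lasts 1/8 s, in which the tool goes at most 62.5 mm and 10.7 degrees, less where a joint would pass 70% of its speed; a pose out of reach is approached as far as the arm can. A call is refused whole if a number of a shift passes 62.5 or a number of a turn 0.188, either way. A call with a gripper value outside its range is refused whole. OPENING is the opening, from -1 (shut) to 1 (fully open), set as the call begins (- or left out, the last holds). The fingers move at their own pace and stop on an object; FORCE is the grip in N (left out, the last holds). Time passes only in rows, so rows that do not move let the fingers close, or fill a call up. It gives the time, the measured TCP pose, the force, the opening and the grip force at its end, in the units of the state.
- status.state(): the state, without advancing time (a new reading comes with each control period).
- get_image(name): name is "scene" or "top"; returns the picture (480x640x3 uint8, red, green, blue); there is no depth.
- camera_model(name): a dict with "fx", "fy", "cx", "cy" (pixels), "k1" (the pictures are not rectified: a ray, as slopes to the right and down, at radius r is drawn at 1 + k1 r^2 times it, then the intrinsics apply), "origin" and "orientation" of the camera in the world. Camera axes: x right, y down, z forward; pixel columns grow to the right and rows downward; lengths in mm; the calibration is good to about 2 mm. A picture is of the moment at which its call begins. camera_model takes no time and is no camera call.
- sign_off(): hands the job in; it is judged then, once.
The state is a dict: "time": time; "qpos": joint angles; "joint_vel": joint speeds; "tau": joint torques, N m; "tcp_pos": TCP position; "orientation": TCP orientation; "contact_force": force on the tool from outside, world axes, zero at the start; "wrist_torque": the same for the moment, N m; "opening": opening from 0.0 (shut) to 1.0 (fully open); "finger_force": force on a finger pad.
Only numpy, scipy, OpenCV 4.12 (cv2) and the standard library are available. Lean on these libraries where they do the work, as an engineer would, in place of code of your own. Each camera call takes 0.05 s, during which the arm holds its last target. There are 200 camera calls.

## Working session

There is one attempt and no reset: what is moved stays moved. The work goes in short steps, Python scripts to look and compute and a shell command to move; the robot and the scene stay as the last step left them, time stands still between calls to the robot, and variables do not carry over. Pictures are saved under pics/ and viewed, at most 14 in all, crops included, and the job is handed in when it is done.

```bash
ls; mkdir -p pics
python3 - <<'E'
from station import status,get_image,camera_model
import cv2
print(status.state())
for n in("scene","top"):
    print(n,camera_model(n)); cv2.imwrite(f"pics/{n}0.png",get_image(n)[:,:,::-1])
E
```

```text
pics
{'time': 0.0, 'qpos': array([ 1.18342116e+00,  4.80843264e-01,  1.59687953e+00, -5.75457812e-06,
        1.06510742e+00, -4.65582248e-02]), 'joint_vel': array([-0.00096983, -0.00136482, -0.00023375,  0.00081902,  0.00023575,
       -0.00184224]), 'tau': array([ 8.63577061e-04, -9.50640821e+01, -4.30204475e+01,  2.45119618e-04,
        1.18689137e-02, -6.41722536e-06]), 'tcp_pos': array([217.0642593 , 612.2382889 , 230.66287077]), 'orientation': array([-5.32717964e-01, -3.09583097e+00,  1.89992781e-03]), 'contact_force': array([-0.14404538, -0.05207165,  1.67675551]), 'wrist_torque': array([-0.04061037, -0.03744777,  0.01694343]), 'finger_force': 0.0, 'opening': 0.9987982077783839}
scene {'fx': 558.5005210358835, 'fy': 558.5005210358835, 'cx': 317.0072768333227, 'cy': 236.9675298514728, 'k1': -0.15005303351338733, 'origin': array([1347.59269456,  392.51846894,  780.42766367]), 'orientation': array([-1.33491636, -2.08958281,  0.99133642])}
top {'fx': 458.133252603757, 'fy': 458.133252603757, 'cx': 320.2842226415312, 'cy': 234.06959570338665, 'k1': -0.03402238063433025, 'origin': array([ 442.70307592,   -7.71525126, 1059.72021439]), 'orientation': array([-2.20048072,  2.1735621 , -0.0761749 ])}
```

View pics/top0.png

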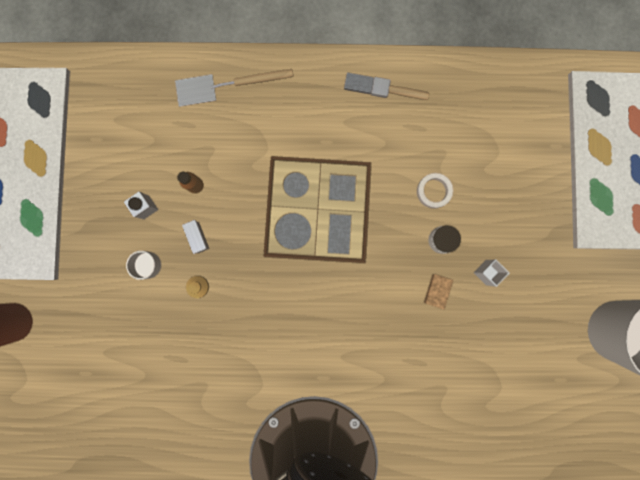

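View pics/scene0.png

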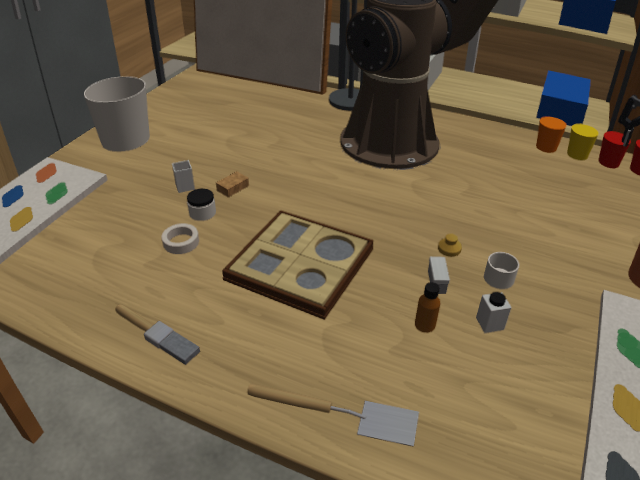

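The top view shows the square tin at (140,206), bottle (190,182), oblong tin (195,238) and open jar (143,265) on the left. The closed jar (445,239) and open tin (492,273) are on the right. The caddy at (318,209) has round, square, wide and oblong pockets. I'll enlarge these areas.

Run:
```python
import cv2,numpy as np
t=cv2.imread("pics/top0.png");s=cv2.imread("pics/scene0.png")
def crop(im,x,y,w,h,k):
    c=cv2.resize(im[y:y+h,x:x+w],None,fx=k,fy=k,interpolation=cv2.INTER_CUBIC)
    for i in range(0,w,10):
        cv2.line(c,(i*k,0),(i*k,h*k),(0,255,255) if (x+i)%50==0 else (90,90,90),1)
        cv2.putText(c,str(x+i),(i*k+1,8),0,.3,(0,0,255),1)
    for j in range(0,h,10):
        cv2.line(c,(0,j*k),(w*k,j*k),(0,255,255) if (y+j)%50==0 else (90,90,90),1)
        cv2.putText(c,str(y+j),(1,j*k+9),0,.3,(0,0,255),1)
    return c
cv2.imwrite("pics/c1.png",np.hstack([crop(t,120,160,90,90,6)[:, :],crop(t,425,220,43,90,6)]))
cv2.imwrite("pics/c2.png",crop(t,260,150,120,115,5))
cv2.imwrite("pics/c3.png",np.hstack([crop(s,410,250,100,90,6),crop(s,185,180,33,90,6)]))
cv2.imwrite("pics/c4.png",crop(s,220,205,160,110,5))
```

```text
(no output)
```

View pics/c1.png

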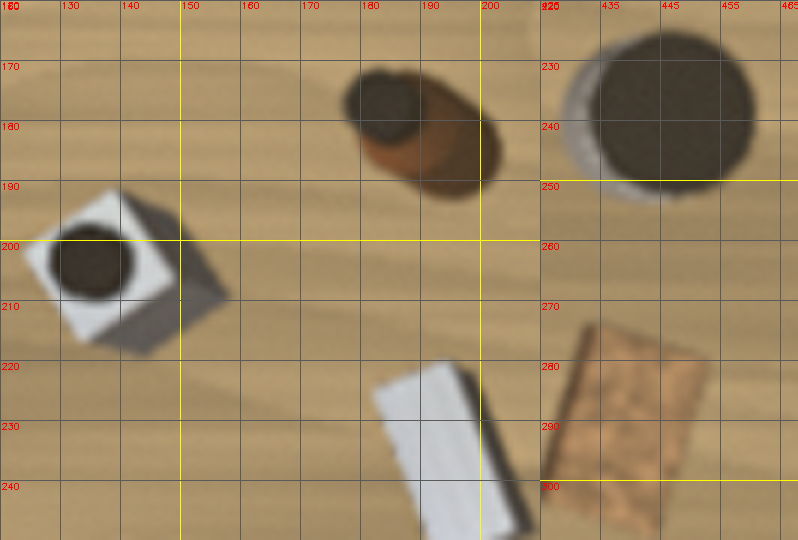

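View pics/c2.png

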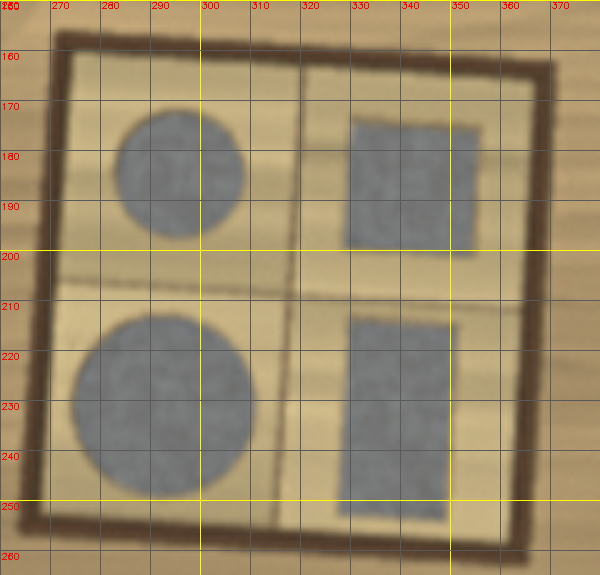

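View pics/c3.png

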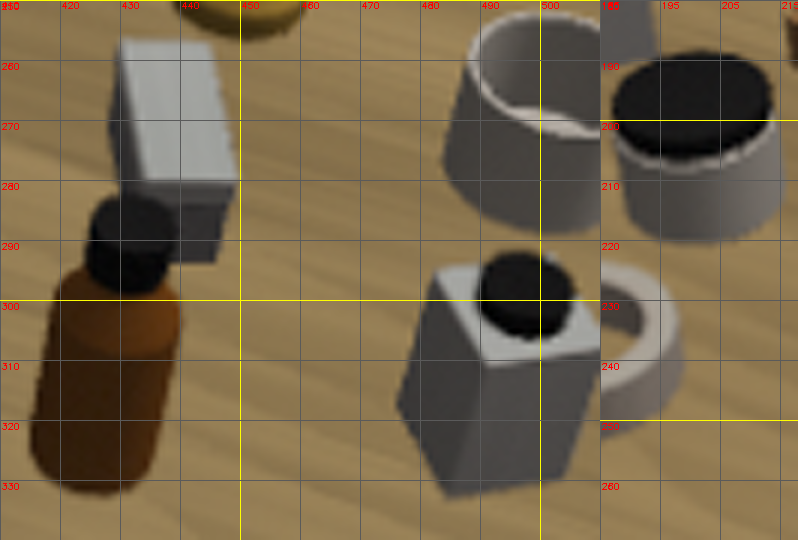

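View pics/c4.png

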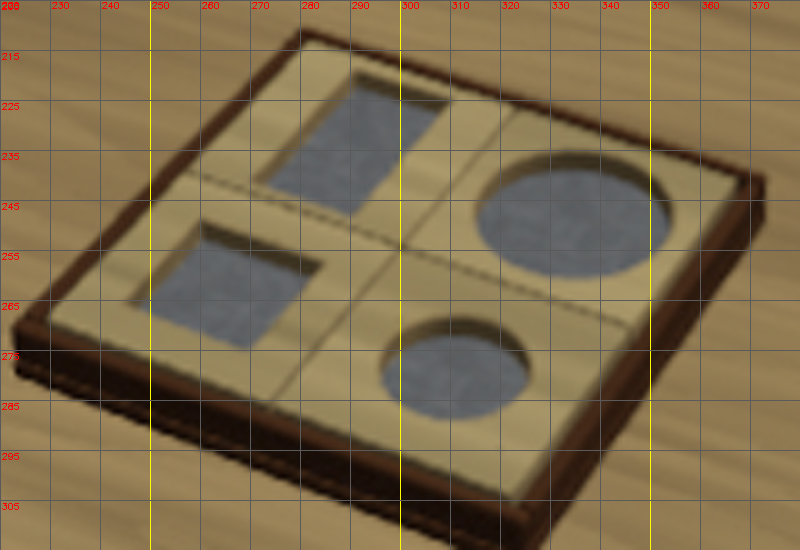

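The crops give pixel positions for the container tops and the pocket rims in both views. Next I'll triangulate them and check with a reprojection overlay.

```bash
cat > h.py <<'E'
import cv2,numpy as np
from station import camera_model
from scipy.spatial.transform import Rotation as R
from scipy.optimize import least_squares
C={n:camera_model(n) for n in("top","scene")}
def proj(n,P):
    c=C[n];p=(np.atleast_2d(P)-c["origin"])@R.from_rotvec(c["orientation"]).as_matrix()
    s=p[:,:2]/p[:,2:];s=s*(1+c["k1"]*(s**2).sum(1,keepdims=True))
    return s*c["fx"]+[c["cx"],c["cy"]]
def tri(a,b):
    r=least_squares(lambda X:np.r_[proj("top",X)[0]-a,proj("scene",X)[0]-b],[500,0,50])
    return r.x,np.sqrt((r.fun**2).mean())
def atz(n,uv,z):
    return least_squares(lambda X:proj(n,[X[0],X[1],z])[0]-uv,[500,0]).x
E
python3 - <<'E'
from h import *
np.set_printoptions(precision=1,suppress=True)
for k,a,b in [("bottlecap",(183.2,177.7),(431.7,286)),("jarlid",(447.1,238.8),(200.3,197)),("sqcap",(135.5,203.5),(492.3,297.5)),
 ("obl c1",(181.8,225.5),(445,257)),("obl c2",(194.5,220),(450,280)),
 ("cadTL",(271,156),(324,308)),("cadTR",(370.5,162.5),(223,271)),("cadBL",(264,256),(372,240)),("cadBR",(365,262),(280,211)),
 ("round",(296,184.7),(311.2,278)),("wide",(292.5,231),(334.5,247)),("sq",(342.3,187.3),(265,262)),("obl",(339.5,233),(290,233)),
 ("sq A",(355.5,175.5),(245.5,265)),("sqB",(330.5,173.8),(269.5,275)),("sqD",(354.5,201),(260,249)),("obA",(351,214.5),(270.5,241)),("obB",(329.5,213.5),(290,248)),("obD",(348.5,253.5),(291,219)),("obC",(328,252.5),(309.5,225))]:
    print(k,*tri(a,b))
for uv in[(140,191.8),(124,202),(133.5,217),(149,206.5)]:print("sq62",atz("top",uv,62))
for uv in[(482,295),(490,311),(510,308)]:print("sq62s",atz("scene",uv,62))
for uv in[(430,256.5),(445,257),(450,280),(434,280)]:print("ob40s",atz("scene",uv,40))
for uv in[(181.8,225.5),(194.5,220),(206,248)]:print("ob40t",atz("top",uv,40))
E
```

```text
bottlecap [624.8 284.4 100.4] 0.07579175245699545
jarlid [ 504.8 -289.9   44.7] 0.31242420920373004
sqcap [573.8 392.2  70.4] 1.28030981580431
obl c1 [524.5 285.5  89.2] 0.519072188759032
obl c2 [535.3 291.1  38.1] 5.266723595224469
cadTL [690.4 107.   29.6] 0.2008105989401992
cadTR [ 679.1 -120.4   24.5] 0.35335458363908917
cadBL [462.6 117.6  26.4] 0.07545469549973322
cadBR [ 451.7 -109.8   24.7] 0.0839864066123919
round [625.   49.5  27.1] 0.3879043255226492
wide [519.6  54.6  28. ] 0.068172064114609
sq [620.7 -56.3  25.8] 0.3261146716373419
obl [516.4 -51.5  27.2] 0.11091028963422098
sq A [647.8 -86.   28.3] 0.31716123446020605
sqB [651.4 -29.1  26.3] 0.3071467497455688
sqD [589.7 -84.8  26.4] 0.16924891364464542
obA [558.5 -76.8  27.5] 0.21960324170005124
obB [560.6 -28.7  26.8] 0.005623762710342968
obD [470.4 -72.3  26.8] 0.09180307496345107
obC [472.  -26.   26.2] 0.12307576969655516
sq62 [599.8 390.8]
sq62 [576.8 425.5]
sq62 [543.8 402.9]
sq62 [567.4 369.4]
sq62s [568.2 370.5]
sq62s [602.5 392.5]
sq62s [580.1 424.9]
ob40s [478.3 248.2]
ob40s [466.8 276.7]
ob40s [529.3 303.1]
ob40s [542.4 274.5]
ob40t [528.1 302. ]
ob40t [540.8 273.8]
ob40t [478.4 246.1]
```

```bash
cat > go.py <<'E'
import sys
from h import *
from station import status
s=status.state();x,y,z,yaw=map(float,sys.argv[1:])
M=R.from_rotvec(s["orientation"]).as_matrix();cur=np.degrees(np.arctan2(M[1,1],M[0,1]))
d=(yaw-cur+90)%180-90
a=np.radians(cur+d);Ty=np.array([np.cos(a),np.sin(a),0]);Tz=np.array([0,0,-1]);Tx=np.cross(Ty,Tz)
D=np.array([x,y,z])-s["tcp_pos"]
print("t %.2f yaw %.1f turn_z %.3f | shift after turn %s | tilt fix about tool xy %s | open %.2f pad %.1f"%(s["time"],cur,-np.radians(d),np.round(np.array([Tx,Ty,Tz])@D,1),np.round(R.from_matrix(M.T@np.c_[Tx,Ty,Tz]).as_rotvec()[:2],4),s["opening"],s["finger_force"]),s["contact_force"].round(1))
E
python3 go.py 503.8 275.1 110 113
python3 - <<'E'
from h import *
print("jar",atz("top",(447.1,238.8),50),"openjar",atz("top",(144.5,265),46),"opentin",atz("top",(495,272),62),"sqcap",atz("top",(135.5,203.5),72),"bot",atz("top",(183.2,177.7),100))
E
```

```text
t 0.10 yaw 70.5 turn_z -0.742 | shift after turn [-132.2 -422.4  120.7] | tilt fix about tool xy [-0.0011 -0.0005] | open 1.00 pad 0.0 [-0.6  0.  -0.1]
jar [ 504.99059796 -289.32044745] openjar [438.71637658 380.60375645] opentin [ 432.9104734  -390.82058795] sqcap [572.38637166 395.65102754] bot [625.0092455  284.30270173]
```

```bash
python3 -m crank '{"targets":[[[0,0,0],[0,0,-0.185]],[[0,0,0],[0,0,-0.185]],[[0,0,0],[0,0,-0.186]],[[0,0,0],[0,0,-0.186]],[[-12,-38,11],[0,0,0]],[[-12,-38,11],[0,0,0]],[[-12,-38,11],[0,0,0]],[[-12,-38,11],[0,0,0]]]}' 1 40
python3 -m crank '{"targets":[[[-12,-38,11],[0,0,0]],[[-12,-38,11],[0,0,0]],[[-12,-38,11],[0,0,0]],[[-12,-38,11],[0,0,0]],[[-12,-39,11],[0,0,0]],[[-12,-40,11],[0,0,0]],[[-12,-39,11],[0,0,0]],[[0,0,0],[0,0,0]]]}'
python3 go.py 503.8 275.1 15 113
```

```text
time: 1.1
tcp_pos: [321.4, 490.3, 186.8]
orientation: [0.626, -3.078, 0.0]
contact_force: [0.3, 0.1, 0.5]
opening: 0.998
finger_force: 0.0
time: 2.1
tcp_pos: [504.6, 273.5, 109.3]
orientation: [0.621, -3.078, 0.001]
contact_force: [-0.3, -0.3, -0.1]
opening: 0.998
finger_force: 0.0
t 2.10 yaw 112.8 turn_z -0.003 | shift after turn [ 0.1  1.8 94.3] | tilt fix about tool xy [-0.0003 -0.0013] | open 1.00 pad 0.0 [-0.3 -0.3 -0.1]
```

```bash
python3 -m crank '{"targets":[[[0,2,25],[0,0,0]],[[0,0,25],[0,0,0]],[[0,0,20],[0,0,0]],[[0,0,15],[0,0,0]],[[0,0,9],[0,0,0]],[[0,0,0],[0,0,0]],[[0,0,0],[0,0,0]],[[0,0,0],[0,0,0]]]}'
python3 -m crank '{"targets":[[[0,0,0],[0,0,0]],[[0,0,0],[0,0,0]],[[0,0,0],[0,0,0]],[[0,0,0],[0,0,0]],[[0,0,0],[0,0,0]],[[0,0,0],[0,0,0]],[[0,0,0],[0,0,0]],[[0,0,0],[0,0,0]]]}' -1 40
python3 go.py 516.4 -51.5 135 87.5
```

```text
time: 3.1
tcp_pos: [503.2, 277.7, 16.9]
orientation: [-0.626, 3.078, 0.0]
contact_force: [0.5, -0.3, -0.2]
opening: 0.998
finger_force: 0.0
time: 4.1
tcp_pos: [502.8, 277.5, 16.5]
orientation: [-0.626, 3.078, 0.0]
contact_force: [-1.4, -1.0, 5.5]
opening: 0.365
finger_force: 39.5
t 4.10 yaw 113.0 turn_z 0.445 | shift after turn [ -27.9 -328.1 -118.5] | tilt fix about tool xy [0.     0.0001] | open 0.37 pad 39.5 [-1.4 -1.   5.5]
```

```bash
python3 -m crank '{"targets":[[[0,0,-25],[0,0,0]],[[0,0,-30],[0,0,0]],[[0,0,-30],[0,0,0]],[[0,0,-33],[0,0,0.112]],[[0,0,0],[0,0,0.111]],[[0,0,0],[0,0,0.111]],[[0,0,0],[0,0,0.111]],[[-3,-36,0],[0,0,0]]]}'
python3 -m crank '{"targets":[[[-3,-36,0],[0,0,0]],[[-3,-36,0],[0,0,0]],[[-3,-36,0],[0,0,0]],[[-3,-36,0],[0,0,0]],[[-3,-36,0],[0,0,0]],[[-3,-36,0],[0,0,0]],[[-4,-40,0],[0,0,0]],[[-3,-36,0],[0,0,0]]]}'
python3 -m crank '{"targets":[[[0,0,0],[0,0,0]],[[0,0,0],[0,0,0]],[[0,0,0],[0,0,0]],[[0,0,0],[0,0,0]],[[0,0,0],[0,0,0]],[[0,0,0],[0,0,0]],[[0,0,0],[0,0,0]],[[0,0,0],[0,0,0]]]}'
python3 go.py 516.4 -51.5 34 87.5
```

```text
time: 5.1
tcp_pos: [504.3, 242.5, 134.2]
orientation: [0.068, 3.14, 0.001]
contact_force: [0.5, -0.7, -0.9]
opening: 0.366
finger_force: 40.3
time: 6.1
tcp_pos: [516.3, -52.8, 134.2]
orientation: [-0.069, -3.141, 0.0]
contact_force: [-0.4, -0.6, -1.1]
opening: 0.366
finger_force: 40.3
time: 7.1
tcp_pos: [516.4, -51.4, 134.3]
orientation: [0.069, 3.141, -0.0]
contact_force: [0.3, -0.9, -1.0]
opening: 0.364
finger_force: 40.3
t 7.10 yaw 87.5 turn_z -0.000 | shift after turn [-0.000e+00 -1.000e-01  1.003e+02] | tilt fix about tool xy [-0.  0.] | open 0.36 pad 40.3 [ 0.3 -0.9 -1. ]
```

```bash
python3 -m crank '{"targets":[[[0,0,25],[0,0,0]],[[0,0,25],[0,0,0]],[[0,0,25],[0,0,0]],[[0,0,15],[0,0,0]],[[0,0,8],[0,0,0]],[[0,0,2],[0,0,0]],[[0,0,1],[0,0,0]],[[0,0,0],[0,0,0]]]}'
python3 go.py 516.4 -51.5 33 87.5
```

```text
time: 8.1
tcp_pos: [516.7, -51.4, 33.8]
orientation: [0.069, 3.14, -0.0]
contact_force: [0.3, 0.1, -0.9]
opening: 0.364
finger_force: 40.3
t 8.10 yaw 87.5 turn_z -0.000 | shift after turn [ 0.3 -0.1  0.8] | tilt fix about tool xy [-0.0001  0.0008] | open 0.36 pad 40.3 [ 0.3  0.1 -0.9]
```

```bash
python3 -m crank '{"targets":[[[0,0,1],[0,0,0]],[[0,0,0],[0,0,0]],[[0,0,0],[0,0,0]],[[0,0,0],[0,0,0]],[[0,0,0],[0,0,0]],[[0,0,0],[0,0,0]],[[0,0,0],[0,0,0]],[[0,0,0],[0,0,0]]]}' -
python3 -m crank '{"targets":[[[0,0,0],[0,0,0]],[[0,0,0],[0,0,0]],[[0,0,0],[0,0,0]],[[0,0,0],[0,0,0]],[[0,0,0],[0,0,0]],[[0,0,-25],[0,0,0]],[[0,0,-40],[0,0,0]],[[0,0,-45],[0,0,0]]]}' 1
python3 go.py 573 397.3 115 33.5
```

```text
time: 9.1
tcp_pos: [516.6, -51.4, 32.5]
orientation: [0.069, 3.14, -0.0]
contact_force: [0.8, -0.1, 5.2]
opening: 0.363
finger_force: 41.1
time: 10.1
tcp_pos: [515.9, -51.3, 143.1]
orientation: [-0.069, -3.14, -0.0]
contact_force: [0.7, 1.3, -0.1]
opening: 0.999
finger_force: 0.0
t 10.10 yaw 87.5 turn_z 0.942 | shift after turn [342.5 295.3  28.1] | tilt fix about tool xy [-0.0004 -0.0012] | open 1.00 pad 0.0 [ 0.7  1.3 -0.1]
```

```bash
python3 -m crank '{"targets":[[[0,0,0],[0,0,0.157]],[[0,0,0],[0,0,0.157]],[[0,0,0],[0,0,0.157]],[[0,0,0],[0,0,0.157]],[[0,0,0],[0,0,0.157]],[[0,0,0],[0,0,0.157]],[[28,24,0],[0,0,0]],[[28,24,0],[0,0,0]]]}'
python3 -m crank '{"targets":[[[29,25,0],[0,0,0]],[[29,25,0],[0,0,0]],[[29,25,0],[0,0,0]],[[29,25,0],[0,0,0]],[[29,25,0],[0,0,0]],[[29,25,0],[0,0,0]],[[29,25,0],[0,0,0]],[[29,25,0],[0,0,0]]]}'
python3 -m crank '{"targets":[[[29,25,0],[0,0,0]],[[26,22,0],[0,0,0]],[[0,0,15],[0,0,0]],[[0,0,15],[0,0,0]],[[0,0,0],[0,0,0]],[[0,0,0],[0,0,0]],[[0,0,0],[0,0,0]],[[0,0,0],[0,0,0]]]}'
python3 go.py 573 397.3 27 33.5
```

```text
time: 11.1
tcp_pos: [525.6, 22.4, 142.3]
orientation: [1.488, 2.767, 0.0]
contact_force: [-0.7, -0.9, 0.1]
opening: 0.999
finger_force: 0.0
time: 12.1
tcp_pos: [564.0, 326.9, 142.2]
orientation: [-1.486, -2.768, 0.0]
contact_force: [0.7, 0.7, 0.4]
opening: 1.0
finger_force: 0.0
time: 13.1
tcp_pos: [573.2, 397.4, 112.8]
orientation: [1.487, 2.767, 0.001]
contact_force: [0.4, 0.7, -0.9]
opening: 1.0
finger_force: 0.0
t 13.10 yaw 33.5 turn_z 0.000 | shift after turn [ 0.  -0.2 85.8] | tilt fix about tool xy [0.0008 0.    ] | open 1.00 pad 0.0 [ 0.4  0.7 -0.9]
```

```bash
python3 -m crank '{"targets":[[[0,0,25],[0,0,0]],[[0,0,25],[0,0,0]],[[0,0,20],[0,0,0]],[[0,0,12],[0,0,0]],[[0,0,4],[0,0,0]],[[0,0,0],[0,0,0]],[[0,0,0],[0,0,0]],[[0,0,0],[0,0,0]]]}'
python3 -m crank '{"targets":[[[0,0,0],[0,0,0]],[[0,0,0],[0,0,0]],[[0,0,0],[0,0,0]],[[0,0,0],[0,0,0]],[[0,0,0],[0,0,0]],[[0,0,0],[0,0,0]],[[0,0,0],[0,0,0]],[[0,0,0],[0,0,0]]]}' -1 40
python3 go.py 620.7 -56.3 147 -2.5
```

```text
time: 14.1
tcp_pos: [573.2, 397.7, 26.9]
orientation: [1.486, 2.767, 0.001]
contact_force: [0.1, 0.1, -0.5]
opening: 1.0
finger_force: 0.0
time: 15.1
tcp_pos: [573.0, 397.6, 26.5]
orientation: [1.486, 2.768, 0.0]
contact_force: [-0.6, -0.2, 4.6]
opening: 0.489
finger_force: 40.7
t 15.10 yaw 33.5 turn_z 0.629 | shift after turn [-451.3   67.5 -120.5] | tilt fix about tool xy [ 0.0002 -0.0001] | open 0.49 pad 40.7 [-0.6 -0.2  4.6]
```

```bash
python3 -m crank '{"targets":[[[0,0,-25],[0,0,0]],[[0,0,-35],[0,0,0]],[[0,0,-35],[0,0,0]],[[0,0,-35],[0,0,0]],[[0,0,0],[0,0,0.158]],[[0,0,0],[0,0,0.157]],[[0,0,0],[0,0,0.157]],[[0,0,0],[0,0,0.157]]]}'
python3 -m crank '{"targets":[[[-30,4,0],[0,0,0]],[[-38,6,0],[0,0,0]],[[-38,6,0],[0,0,0]],[[-38,6,0],[0,0,0]],[[-38,6,0],[0,0,0]],[[-38,6,0],[0,0,0]],[[-38,6,0],[0,0,0]],[[-38,6,0],[0,0,0]]]}'
python3 -m crank '{"targets":[[[-38,6,0],[0,0,0]],[[-38,6,0],[0,0,0]],[[-38,6,0],[0,0,0]],[[-41,5,0],[0,0,0]],[[0,0,0],[0,0,0]],[[0,0,0],[0,0,0]],[[0,0,0],[0,0,0]],[[0,0,0],[0,0,0]]]}'
python3 go.py 620.7 -56.3 43.5 -2.5
```

```text
time: 16.1
tcp_pos: [572.7, 397.3, 155.9]
orientation: [-2.275, -2.166, 0.001]
contact_force: [0.6, -1.4, -1.1]
opening: 0.485
finger_force: 40.8
time: 17.1
tcp_pos: [605.7, 98.5, 156.0]
orientation: [-2.27, -2.172, 0.001]
contact_force: [0.7, 0.2, -1.2]
opening: 0.492
finger_force: 40.7
time: 18.1
tcp_pos: [622.0, -55.2, 156.3]
orientation: [-2.269, -2.173, -0.0]
contact_force: [-0.6, -0.2, -1.5]
opening: 0.487
finger_force: 40.7
t 18.10 yaw -2.5 turn_z 0.001 | shift after turn [ -1.1  -1.3 112.8] | tilt fix about tool xy [-0.     -0.0001] | open 0.49 pad 40.7 [-0.6 -0.2 -1.5]
```

```bash
python3 -m crank '{"targets":[[[-1,-1,25],[0,0,0]],[[0,0,30],[0,0,0]],[[0,0,25],[0,0,0]],[[0,0,18],[0,0,0]],[[0,0,10],[0,0,0]],[[0,0,4],[0,0,0]],[[0,0,1],[0,0,0]],[[0,0,1],[0,0,0]]]}'
python3 -m crank '{"targets":[[[0,0,0],[0,0,0]],[[0,0,0],[0,0,0]],[[0,0,0],[0,0,0]],[[0,0,0],[0,0,0]],[[0,0,0],[0,0,0]],[[0,0,0],[0,0,0]],[[0,0,0],[0,0,0]],[[0,0,0],[0,0,0]]]}'
python3 -m crank '{"targets":[[[0,0,0],[0,0,0]],[[0,0,0],[0,0,0]],[[0,0,0],[0,0,0]],[[0,0,0],[0,0,0]],[[0,0,0],[0,0,0]],[[0,0,-25],[0,0,0]],[[0,0,-40],[0,0,0]],[[0,0,-45],[0,0,0]]]}' 0.3
python3 go.py 625 284.3 152 90
```

```text
time: 19.1
tcp_pos: [621.4, -57.1, 42.9]
orientation: [2.269, 2.171, 0.001]
contact_force: [-0.5, 0.3, -0.8]
opening: 0.485
finger_force: 40.7
time: 20.1
tcp_pos: [621.1, -57.1, 42.5]
orientation: [2.27, 2.172, 0.0]
contact_force: [-0.7, -0.9, 5.9]
opening: 0.49
finger_force: 41.4
time: 21.1
tcp_pos: [620.5, -57.0, 153.0]
orientation: [-2.269, -2.171, 0.001]
contact_force: [0.0, 0.2, -0.5]
opening: 0.646
finger_force: 0.0
t 21.10 yaw -2.5 turn_z 1.527 | shift after turn [   4.5 -341.3    1. ] | tilt fix about tool xy [-0.0011  0.0009] | open 0.65 pad 0.0 [ 0.   0.2 -0.5]
```

```bash
python3 -m crank '{"targets":[[[30,-1,0],[0,0,0]],[[39,-1,0],[0,0,0]],[[39,-1,0],[0,0,0]],[[39,-1,0],[0,0,0]],[[39,-1,0],[0,0,0]],[[39,-1,0],[0,0,0]],[[39,-1,0],[0,0,0]],[[39,-1,0],[0,0,0]]]}' 0.8
python3 -m crank '{"targets":[[[38,-2,0],[0,0,0]],[[0,0,15],[0,0,0]],[[0,0,0],[0,0,0]],[[0,0,0],[0,0,0]],[[0,0,0],[0,0,0]],[[0,0,0],[0,0,0]],[[0,0,0],[0,0,0]],[[0,0,0],[0,0,0]]]}'
python3 go.py 625 284.3 36 -2.5
```

```text
time: 22.1
tcp_pos: [626.2, 247.3, 152.3]
orientation: [2.27, 2.172, 0.0]
contact_force: [-0.1, -0.1, -0.3]
opening: 0.903
finger_force: 0.0
time: 23.1
tcp_pos: [626.0, 284.0, 137.4]
orientation: [2.27, 2.172, 0.0]
contact_force: [0.4, 0.7, -0.0]
opening: 0.899
finger_force: 0.0
t 23.10 yaw -2.5 turn_z -0.000 | shift after turn [  0.3  -1.1 101.4] | tilt fix about tool xy [ 0.0001 -0.0001] | open 0.90 pad 0.0 [ 0.4  0.7 -0. ]
```

```bash
python3 -m crank '{"targets":[[[0,-1,25],[0,0,0]],[[0,0,25],[0,0,0]],[[0,0,25],[0,0,0]],[[0,0,14],[0,0,0]],[[0,0,8],[0,0,0]],[[0,0,4],[0,0,0]],[[0,0,0],[0,0,0]],[[0,0,0],[0,0,0]]]}'
python3 -m crank '{"targets":[[[0,0,0],[0,0,0]],[[0,0,0],[0,0,0]],[[0,0,0],[0,0,0]],[[0,0,0],[0,0,0]],[[0,0,0],[0,0,0]],[[0,0,0],[0,0,0]],[[0,0,0],[0,0,0]],[[0,0,0],[0,0,0]]]}' -1 40
python3 go.py 625 49.5 147 -2.5
```

```text
time: 24.1
tcp_pos: [625.4, 284.2, 37.0]
orientation: [2.27, 2.172, 0.001]
contact_force: [0.1, 0.8, -0.8]
opening: 0.9
finger_force: 0.0
time: 25.1
tcp_pos: [625.2, 284.1, 36.7]
orientation: [2.27, 2.172, 0.001]
contact_force: [-0.2, -1.2, 5.5]
opening: 0.454
finger_force: 40.5
t 25.10 yaw -2.5 turn_z -0.000 | shift after turn [-234.4   10.1 -110.3] | tilt fix about tool xy [ 0.0004 -0.0002] | open 0.45 pad 40.5 [-0.2 -1.2  5.5]
```

```bash
python3 -m crank '{"targets":[[[0,0,-20],[0,0,0]],[[0,0,-30],[0,0,0]],[[0,0,-30],[0,0,0]],[[-30,1,0],[0,0,0]],[[-34,2,0],[0,0,0]],[[-34,1,0],[0,0,0]],[[-34,2,0],[0,0,0]],[[-34,1,0],[0,0,0]]]}'
python3 -m crank '{"targets":[[[-34,2,0],[0,0,0]],[[-34,1,0],[0,0,0]],[[0,0,0],[0,0,0]],[[0,0,0],[0,0,0]],[[0,0,0],[0,0,0]],[[0,0,0],[0,0,0]],[[0,0,0],[0,0,0]],[[0,0,0],[0,0,0]]]}'
python3 go.py 625 49.5 53.5 -2.5
```

```text
time: 26.1
tcp_pos: [624.9, 116.9, 117.5]
orientation: [2.269, 2.172, 0.001]
contact_force: [-0.6, 0.9, -1.4]
opening: 0.45
finger_force: 41.0
time: 27.1
tcp_pos: [624.6, 50.1, 116.2]
orientation: [-2.269, -2.172, 0.0]
contact_force: [-0.5, 0.1, -2.6]
opening: 0.455
finger_force: 41.0
t 27.10 yaw -2.5 turn_z -0.000 | shift after turn [-0.6  0.4 62.7] | tilt fix about tool xy [-0.0001  0.    ] | open 0.45 pad 41.0 [-0.5  0.1 -2.6]
```

```bash
python3 -m crank '{"targets":[[[0,0,20],[0,0,0]],[[0,0,20],[0,0,0]],[[0,0,12],[0,0,0]],[[0,0,6],[0,0,0]],[[0,0,3],[0,0,0]],[[0,0,2],[0,0,0]],[[0,0,0.5],[0,0,0]],[[0,0,0],[0,0,0]]]}'
python3 go.py 625 49.5 52.5 -2.5
```

```text
time: 28.1
tcp_pos: [624.8, 49.8, 53.1]
orientation: [2.27, 2.172, 0.0]
contact_force: [-1.2, 0.1, -2.2]
opening: 0.452
finger_force: 41.0
t 28.10 yaw -2.5 turn_z -0.000 | shift after turn [-0.3  0.2  0.6] | tilt fix about tool xy [ 0.0004 -0.    ] | open 0.45 pad 41.0 [-1.2  0.1 -2.2]
```

```bash
python3 -m crank '{"targets":[[[0,0,0.7],[0,0,0]],[[0,0,0],[0,0,0]],[[0,0,0],[0,0,0]],[[0,0,0],[0,0,0]],[[0,0,0],[0,0,0]],[[0,0,0],[0,0,0]],[[0,0,0],[0,0,0]],[[0,0,0],[0,0,0]]]}'
python3 -m crank '{"targets":[[[0,0,0],[0,0,0]],[[0,0,0],[0,0,0]],[[0,0,0],[0,0,0]],[[0,0,0],[0,0,0]],[[0,0,0],[0,0,0]],[[0,0,-25],[0,0,0]],[[0,0,-40],[0,0,0]],[[0,0,-45],[0,0,0]]]}' 0.3
python3 go.py 505 -289.3 110 90
```

```text
time: 29.1
tcp_pos: [624.9, 49.9, 52.7]
orientation: [2.269, 2.172, 0.001]
contact_force: [-1.7, -0.7, 6.5]
opening: 0.453
finger_force: 41.8
time: 30.1
tcp_pos: [624.2, 49.8, 162.8]
orientation: [-2.269, -2.171, 0.001]
contact_force: [0.9, 0.1, 0.0]
opening: 0.652
finger_force: 0.0
t 30.10 yaw -2.5 turn_z 1.527 | shift after turn [-119.2  339.1   52.8] | tilt fix about tool xy [-0.0009  0.001 ] | open 0.65 pad 0.0 [0.9 0.1 0. ]
```

```bash
python3 -m crank '{"targets":[[[0,0,0],[0,0,0.186]],[[0,0,0],[0,0,0.186]],[[0,0,0],[0,0,0.186]],[[0,0,0],[0,0,0.186]],[[0,0,0],[0,0,0.186]],[[0,0,0],[0,0,0.186]],[[0,0,0],[0,0,0.186]],[[0,0,0],[0,0,0.186]]]}' 1
python3 -m crank '{"targets":[[[0,0,0],[0,0,0.039]],[[-12,34,0],[0,0,0]],[[-13,38,0],[0,0,0]],[[-13,38,0],[0,0,0]],[[-13,38,0],[0,0,0]],[[-13,38,0],[0,0,0]],[[-13,38,0],[0,0,0]],[[-13,38,0],[0,0,0]]]}'
python3 -m crank '{"targets":[[[-13,38,0],[0,0,0]],[[-13,38,0],[0,0,0]],[[0,0,25],[0,0,0]],[[0,0,25],[0,0,0]],[[0,0,0],[0,0,0]],[[0,0,0],[0,0,0]],[[0,0,0],[0,0,0]],[[0,0,0],[0,0,0]]]}'
python3 go.py 505 -289.3 14 90
```

```text
time: 31.1
tcp_pos: [624.6, 49.9, 162.1]
orientation: [-3.141, -0.051, 0.0]
contact_force: [0.1, -0.5, -0.1]
opening: 1.0
finger_force: 0.0
time: 32.1
tcp_pos: [534.1, -213.3, 162.2]
orientation: [3.142, -0.0, 0.0]
contact_force: [0.7, -0.2, 0.1]
opening: 0.999
finger_force: 0.0
time: 33.1
tcp_pos: [509.0, -288.2, 112.9]
orientation: [3.141, 0.0, 0.002]
contact_force: [0.2, -0.5, -0.4]
opening: 1.0
finger_force: 0.0
t 33.10 yaw -90.0 turn_z 0.000 | shift after turn [-4.   1.1 98.9] | tilt fix about tool xy [ 0.0006 -0.001 ] | open 1.00 pad 0.0 [ 0.2 -0.5 -0.4]
```

```bash
python3 -m crank '{"targets":[[[-4,1,25],[0,0,0]],[[0,0,25],[0,0,0]],[[0,0,20],[0,0,0]],[[0,0,15],[0,0,0]],[[0,0,10],[0,0,0]],[[0,0,4],[0,0,0]],[[0,0,0],[0,0,0]],[[0,0,0],[0,0,0]]]}'
python3 -m crank '{"targets":[[[0,0,0],[0,0,0]],[[0,0,0],[0,0,0]],[[0,0,0],[0,0,0]],[[0,0,0],[0,0,0]],[[0,0,0],[0,0,0]],[[0,0,0],[0,0,0]],[[0,0,0],[0,0,0]],[[0,0,0],[0,0,0]]]}' -1 40
python3 go.py 519.6 54.6 134 90
```

```text
time: 34.1
tcp_pos: [504.9, -289.3, 13.6]
orientation: [3.141, -0.0, 0.001]
contact_force: [-0.1, -0.2, -0.5]
opening: 0.999
finger_force: 0.0
time: 35.1
tcp_pos: [504.9, -289.3, 13.8]
orientation: [3.141, -0.0, 0.001]
contact_force: [-2.1, 1.1, 8.6]
opening: 0.735
finger_force: 41.8
t 35.10 yaw -90.0 turn_z -0.000 | shift after turn [  14.7 -343.9 -120.2] | tilt fix about tool xy [ 0.0005 -0.0007] | open 0.73 pad 41.8 [-2.1  1.1  8.6]
```

```bash
python3 -m crank '{"targets":[[[0,0,-20],[0,0,0]],[[0,0,-33],[0,0,0]],[[0,0,-33],[0,0,0]],[[0,0,-34],[0,0,0]],[[1,-30,0],[0,0,0]],[[2,-38,0],[0,0,0]],[[2,-38,0],[0,0,0]],[[2,-38,0],[0,0,0]]]}'
python3 -m crank '{"targets":[[[2,-38,0],[0,0,0]],[[2,-38,0],[0,0,0]],[[2,-38,0],[0,0,0]],[[2,-38,0],[0,0,0]],[[0,-34,0],[0,0,0]],[[0,-14,0],[0,0,0]],[[0,0,0],[0,0,0]],[[0,0,0],[0,0,0]]]}'
python3 go.py 519.6 54.6 31 90
```

```text
time: 36.1
tcp_pos: [511.5, -144.0, 133.2]
orientation: [3.142, -0.001, 0.0]
contact_force: [1.1, -0.1, -2.1]
opening: 0.727
finger_force: 45.6
time: 37.1
tcp_pos: [519.7, 54.1, 133.1]
orientation: [3.141, -0.001, -0.0]
contact_force: [0.3, -0.9, -1.9]
opening: 0.734
finger_force: 45.5
t 37.10 yaw -90.0 turn_z -0.001 | shift after turn [-1.000e-01 -5.000e-01  1.021e+02] | tilt fix about tool xy [0.0002 0.0001] | open 0.73 pad 45.5 [ 0.3 -0.9 -1.9]
```

```bash
python3 -m crank '{"targets":[[[0,0,25],[0,0,0]],[[0,0,30],[0,0,0]],[[0,0,20],[0,0,0]],[[0,0,14],[0,0,0]],[[0,0,8],[0,0,0]],[[0,0,4],[0,0,0]],[[0,0,1.5],[0,0,0]],[[0,0,0],[0,0,0]]]}'
python3 -m crank '{"targets":[[[0,0,0.5],[0,0,0]],[[0,0,0],[0,0,0]],[[0,0,0],[0,0,0]],[[0,0,0],[0,0,0]],[[0,0,0],[0,0,0]],[[0,0,0],[0,0,0]],[[0,0,0],[0,0,0]],[[0,0,0],[0,0,0]]]}'
```

```text
time: 38.1
tcp_pos: [520.0, 54.9, 31.0]
orientation: [-3.142, 0.0, -0.001]
contact_force: [-0.8, -0.0, -1.5]
opening: 0.735
finger_force: 45.5
time: 39.1
tcp_pos: [519.7, 54.9, 30.1]
orientation: [3.142, -0.0, -0.0]
contact_force: [1.0, 0.6, -2.1]
opening: 0.731
finger_force: 45.5
```

```bash
python3 -m crank '{"targets":[[[0,0,0.7],[0,0,0]],[[0,0,0],[0,0,0]],[[0,0,0],[0,0,0]],[[0,0,0],[0,0,0]],[[0,0,0],[0,0,0]],[[0,0,0],[0,0,0]],[[0,0,0],[0,0,0]],[[0,0,0],[0,0,0]]]}'
python3 -m crank '{"targets":[[[0,0,0],[0,0,0]],[[0,0,0],[0,0,0]],[[0,0,0],[0,0,0]],[[0,0,0],[0,0,0]],[[0,0,0],[0,0,0]],[[0,0,-25],[0,0,0]],[[0,0,-40],[0,0,0]],[[0,0,-45],[0,0,0]]]}' 1
python3 -m crank '{"targets":[[[0,-40,-20],[0,0,0]],[[0,-40,0],[0,0,0]],[[0,-40,0],[0,0,0]],[[0,-40,0],[0,0,0]],[[0,-40,0],[0,0,0]],[[0,-40,0],[0,0,0]],[[0,-40,0],[0,0,0]],[[0,-40,0],[0,0,0]]]}'
python3 - <<'E'
import cv2,numpy as np
from station import get_image
f=lambda n:get_image(n)[:,:,::-1]
t=f("top");s=f("scene")
k=lambda c:cv2.resize(c,(400,400),interpolation=cv2.INTER_CUBIC)
cv2.imwrite("pics/e1.png",np.hstack([k(t[140:270,255:385]),k(s[195:325,220:380])]))
a=cv2.imread("pics/top0.png");print([ (np.abs(t[y0:y1,x0:x1].astype(int)-a[y0:y1,x0:x1])).mean() for x0,x1,y0,y1 in[(125,162,248,282),(475,512,257,290)]])
E
```

```text
time: 40.1
tcp_pos: [519.7, 54.9, 29.8]
orientation: [-3.142, 0.0, -0.0]
contact_force: [-1.8, -0.3, 9.3]
opening: 0.731
finger_force: 46.8
time: 41.1
tcp_pos: [519.2, 54.8, 140.2]
orientation: [3.142, -0.0, -0.002]
contact_force: [0.7, 0.2, -0.4]
opening: 0.999
finger_force: 0.0
time: 42.1
tcp_pos: [519.5, 376.2, 159.3]
orientation: [3.141, -0.0, -0.0]
contact_force: [1.2, 0.5, 0.6]
opening: 0.999
finger_force: 0.0
[np.float64(0.9252782193958664), np.float64(0.9104559104559105)]
```

View pics/e1.png

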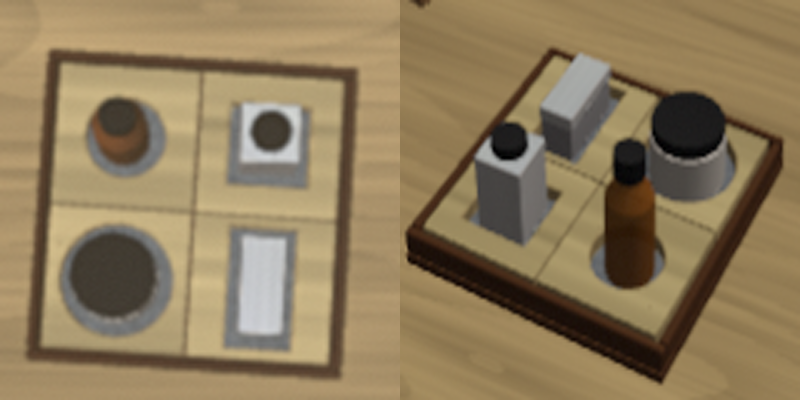

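All four containers stand centred and fully down in their own pockets. The open jar and open tin are unchanged in the top view, and the gripper is clear.

```bash
python3 -c "
from station import sign_off;print(sign_off())"
```

```text
the job is handed in; nothing more can be done
None
```

I packed the four closed containers, each in its own pocket, left the open jar and open tin where they stood, and handed the job in at about 42 s; the hand-in returned no verdict.

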